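# Check a microscope column with a square

## Robot

A 6-joint arm with a two-finger parallel gripper is mounted at the origin on the work surface. World frame = base frame: x ahead of the robot, y to its left, z up, the work surface at z = 0. Lengths are in m, angles in degrees, forces in N, time in s.
With the tool pointing down it reaches from about 0.25 to 0.725 m from the base axis. Payload 9.7 kg.
Tool frame: the origin (TCP) lies at the very end of the fingers, on their centre line; the grasp point (between the pads) lies 19 mm behind it (bot.hold_point_z is the distance from the TCP to the grasp point, in m); z points along the fingers, y is the line along which they close (so a half turn about z gives the same grasp; the last joint's range is limited). The gripper opens to 85 mm and grips with 20 to 120 N. Pads are 22 mm wide; open, the fingers measure 114 mm over their backs; the gripper's body (76 mm by 85 mm) begins 54 mm behind the grasp point. The pads swing forward as they close: fully open they stand 13 mm farther back than shut.
Start: joints at [-72.938, 4.979, 10.078, 95.1, 0, 90], TCP at [0.161, -0.526, 0.204] pointing down, gripper open.
Joint ranges: [-179.16, 179.16], [-48.56, 103.87], [-65.8, 70.77], [-126.05, 130.52], [-82.76, 87.17], [-180, 180]. Speed limits (degrees/s): [127.2, 127.2, 147.25, 180, 180, 180].

## Interface

Orientations are given as [roll, pitch, yaw] about the fixed x, y, z axes, in that order (R = Rz(yaw) Ry(pitch) Rx(roll)).
In Python, from workcell import bot gives the robot as it stands.
- The arm moves only by the tool play_rows, never from a script. Its argument "targets" is a list of rows, each an object with "grip": the closure in counts, from 0 (fully open) to 255 (shut); "linear": the shift along the world's x, y, z in cm, a list of three; "delta_rot": the turn, a rotation vector about the world's x, y, z in rad, a list of three. A call has 1 to 10 rows; each row is the pose to reach, as a shift and turn from the pose commanded when the call began; what a row does not reach only later rows make up. A row lasts 1/10 s, in which the tool goes at most 50 mm and 8.59 degrees, less where a joint would pass 70% of its speed; a pose out of reach is approached as far as the arm can. A call with a gripper value outside its range is refused whole. The fingers move at their own pace and stop on an object; "force" is the grip in N (left out, the last holds). Time passes only in rows, so rows that repeat a pose let the fingers close. It gives the time, the measured TCP pose, the force, the opening and the grip force at its end, in the units of the state.
- bot.get_obs(): the state, without advancing time (a new reading comes with each control period).
- bot.camera(name): name is "side" or "top"; returns a dict with "color" (420x560x3 uint8, red, green, blue), "range_z" (420x560 float32, m along the optical axis (not along the pixel's ray), 0 where there is no reading), "fov_y" (degrees; the focal length in pixels is half the picture's height over the tangent of half this angle, whatever the lens; pixels are square), "cx", "cy" (the principal point, pixels), "world_to_cam" (4x4, takes a point from world to camera coordinates). Camera axes: x right, y up, looking along -z (the intrinsics and any distortion apply to the point x, -y, -z); pixel columns grow to the right and rows downward; lengths in m; the calibration is good to about 2 mm. A picture is of the moment at which its call begins.
- bot.job_done(): hands the job in; it is judged then, once.
Trained networks look in a picture, given as the dict that the camera call returned (one of the last four; its "shot" number tells which), for a name from the list of things; names that differ only in an ending like _2 or _b are one class to them, and where a whole thing is asked for, a point or a joint stands for the part that bears it (a point fixed in the world has none). Each returns a list of dicts, best first, with "conf" (0 to 1); they miss things now and then, are a little off and sometimes report something else, mostly with a low value. They report only what shows in the picture. A call takes as long as a camera call. They do not tell look-alikes from the thing itself.
- bot.search_frame(picture, target): "box" ([left, top, right, bottom] in pixels, round what is visible of it).
- bot.trace(picture, target): "pixels" (420x560 bool, what is visible of it) and "box" ([left, top, right, bottom] in pixels, round what is visible of it).
- bot.pinpoint(picture, target): "pixel" ([column, row] in pixels: a listed point, or the origin of a listed thing).
The state is a dict: "time": time; "q": joint angles; "qd": joint speeds; "joint_efforts": joint torques, N m; "ee_pos": TCP position; "tcp_rot": TCP orientation; "wrist_force": force on the tool from outside, world axes, zero at the start; "torque": the same for the moment, N m; "opening": finger opening in m; "grasp_force": force on a finger pad.
Only numpy, scipy, OpenCV 4.12 (cv2) and the standard library are available. Lean on these libraries where they do the work, as an engineer would, in place of code of your own. Each camera call takes 0.05 s, during which the arm holds its last target. There are 200 camera calls.

## Task

Check that the microscope's column stands square on its base: hold the steel square by its slanted black grip, bring it in under the head, and press it gently into the corner, foot flat on the base plate and upright flat against the column's front face, both touching at once for about a second. Then stand the square upright on the floor of the grey tool tray and let go. Do not knock the microscope, and leave the pan, jar and dish where they are.

Things in the scene. Friction and masses are not known exactly. Their poses are not given: they have to be found in the camera images.
- square_grip (a point): Where to grasp the loose steel square: in its black slanted grip, a straight bar 18 mm thick (along y), 34 mm deep, rising at 45 degrees towards -x and up from the inside of the L; its end is 95 mm from the heel, this point 70 mm: 49.5 mm above the foot's underside, 49.5 mm on the -x side of the heel, mid-width. Axes: x along the foot to the upright, z up the upright.
- square_heel (a point): The outer corner (heel) of the square, mid-width: where the foot's underside meets the plane of the upright's outer (+x) face. Same axes as square_grip.
- square: The square, about 0.4 kg, starts standing upright on the bench. From the side it is an L: a foot 120 mm long (x), 40 wide, 7 thick, and an upright 40 wide, 7 thick, 120 mm high in all, at the foot's +x end. Origin at the centre of the foot's underside, 60 mm on the -x side of the heel. Axes as square_grip.
- corner (a point): The corner to be checked: where the base plate's top meets the column's front face, mid-width. Axes: x horizontal, from the open front of the base into the column (square to its front face), y along that face, z up. The base top reaches 170 mm in front of this point and is 180 mm wide.
- stand: The whole fixed microscope, on the robot's left, open front to the right: origin at the centre of the base's underside, axes as corner, which lies at x +50, z +24 mm. Its head hangs over the base top, reaching 92 mm in front of the corner, its lowest lens 185 mm above the base top; column and head end 335 mm above the bench. The focus knobs reach 65 mm to each side.
- base_plate: The microscope's white base plate, 240 x 180 x 24 mm, fixed; same origin and axes as the stand.
- column: The microscope's upright aluminium column, 50 x 56 mm in section, standing on the base plate, fixed; same origin and axes as the stand (its front face is at x = +50 mm).
- tray: The grey open tool tray, fixed on the bench, 180 (x) x 120 (y) x 18 mm high, walls and floor 5 mm thick; origin at the centre of its underside, so its floor is 5 mm above the bench.
- pan: Bystander: loose dark blue three-cornered seed pan, 150 x 150 x 40 mm, empty; origin under its middle.
- jar: Bystander: loose glass jar, 70 mm across, 100 mm high; origin under its middle.
- dish: Bystander: loose clear round dish, 90 mm across, 30 mm high; origin under its middle.
Things that resemble listed ones, but are neither listed nor needed, are in the scene too. Leave any yellow look-alike of the square alone.

How it is judged:
By the outcome, as a careful person would: the job done as asked, in the order asked, and still so for the second after the job is handed in, with the robot touching nothing.
It also fails if it takes over 72 s, if anything falls off the work surface, if the arm or the gripper's body presses on something with over 40 N, if the wrist force passes 120 N, or if a joint passes its speed limit or range.

## Working session

There is one attempt and no reset: what is moved stays moved. The work goes in short steps, Python scripts to look and compute and a tool call to move; the robot and the scene stay as the last step left them, time stands still between calls to the robot, and variables do not carry over. Pictures are saved under pics/ and viewed, at most 10 in all, crops included, and the job is handed in when it is done.

Besides the shell and the picture viewer there is one more tool, called after "Request:" as a command line: name --argument value ..., lists and objects as JSON in quotes. play_rows: Moves the arm, as the interface text tells. Its arguments: {"type":"object","properties":{"targets":{"type":"array","items":{"type":"object","properties":{"grip":{"type":"number"},"linear":{"type":"array","items":{"type":"number"}},"delta_rot":{"type":"array","items":{"type":"number"}}}}},"force":{"type":"number"}},"required":["targets"]}

```bash
mkdir -p pics; cat > h.py <<'E'
import numpy as np, cv2
from workcell import bot
def K(p):
    f=210/np.tan(np.radians(p['fov_y']/2)); return f,p['cx'],p['cy']
def cloud(p):
    f,cx,cy=K(p); z=p['range_z'].astype(float); v,u=np.mgrid[0:z.shape[0],0:z.shape[1]]
    c=np.stack([(u-cx)/f*z,-(v-cy)/f*z,-z,np.ones_like(z)],-1)
    w=c@np.linalg.inv(p['world_to_cam']).T
    w[z==0]=np.nan
    return w[...,:3]
def proj(p,P):
    f,cx,cy=K(p); c=p['world_to_cam']@np.r_[P,1]; return [cx+f*c[0]/-c[2], cy-f*c[1]/-c[2]]
def onplane(p,px,h):
    f,cx,cy=K(p); M=np.linalg.inv(p['world_to_cam']); o=M[:3,3]; d=M[:3,:3]@np.array([(px[0]-cx)/f,-(px[1]-cy)/f,-1]); return o+d*(h-o[2])/d[2]
def save(p,n): cv2.imwrite(f'pics/{n}.png',p['color'][...,::-1])
E
python3 - <<'E'
from h import *
np.set_printoptions(precision=3,suppress=True)
for n in ['top','side']:
    p=bot.camera(n); save(p,n+'1'); print(n,{k:(v if np.size(v)<20 else np.shape(v)) for k,v in p.items()})
    W=cloud(p)
    for t in ['square_grip','square_heel','square','corner','stand','tray','pan','jar','dish']:
        for d in bot.pinpoint(p,t)[:3]:
            u,v=map(int,np.round(d['pixel'])); 
            print(n,t,round(d['conf'],2),np.round(d['pixel']),W[min(max(v,0),419),min(max(u,0),559)],'z0',onplane(p,d['pixel'],0))
    for t in ['square','column','base_plate','tray']:
        for d in bot.trace(p,t)[:3]:
            w=W[d['pixels']]; print('  tr',t,round(d['conf'],2),d['box'],np.nanpercentile(w,[2,50,98],axis=0).tolist())
print(bot.get_obs())
E
```

```text
top {'color': (420, 560, 3), 'range_z': (420, 560), 'fov_y': 44.685802936280574, 'cx': 272.8127678060112, 'cy': 206.130833220873, 'world_to_cam': array([[ 0.021, -1.   ,  0.018, -0.101],
       [ 0.986,  0.023,  0.165, -0.532],
       [-0.166,  0.014,  0.986, -1.368],
       [ 0.   ,  0.   ,  0.   ,  1.   ]]), 'shot': 1}
top square_grip 0.93 [318. 305.] [ 0.268 -0.213  0.073] z0 [ 0.266 -0.221  0.   ]
top square_grip 0.82 [376. 274.] [ 0.353 -0.368  0.07 ] z0 [ 0.356 -0.384  0.   ]
top square_grip 0.63 [375. 222.] [ 0.492 -0.366  0.076] z0 [ 0.504 -0.383  0.   ]
top square_heel 0.8 [353. 221.] [ 0.504 -0.319  0.001] z0 [ 0.505 -0.32   0.   ]
top square_heel 0.77 [317. 321.] [ 0.225 -0.214  0.039] z0 [ 0.224 -0.218  0.   ]
top square_heel 0.59 [391. 268.] [ 0.371 -0.417  0.034] z0 [ 0.372 -0.425  0.   ]
top square 0.9 [372. 272.] [ 0.358 -0.358  0.068] z0 [ 0.36  -0.373  0.   ]
top square 0.7 [373. 227.] [ 0.488 -0.377 -0.001] z0 [ 0.487 -0.376  0.   ]
top square 0.57 [312. 300.] [ 0.28  -0.204  0.001] z0 [ 0.28  -0.206  0.   ]
top corner 0.57 [164. 195.] [0.56  0.215 0.032] z0 [0.566
[... 4613 characters left out ...]

  tr tray 0.67 [269.0, 180.7, 347.1, 236.4] [[0.3940169334242614, -0.22726161761203836, 0.001785974131672081], [0.4638070942308463, -0.13416213100280616, 0.007748558986936549], [0.5326420990575885, -0.04177257386459841, 0.02140453998324376]]
{'time': 1.4, 'q': array([-72.939,   4.979,  10.081,  95.1  ,  -0.   ,  90.   ]), 'qd': array([-0.015, -0.021,  0.034, -0.036, -0.016,  0.007]), 'joint_efforts': array([ -0.   , -52.01 ,  46.486,   0.002,   0.   ,   0.   ]), 'ee_pos': array([ 0.161, -0.526,  0.204]), 'tcp_rot': array([179.997,   0.   ,  17.06 ]), 'wrist_force': array([ 0.326, -0.159,  0.363]), 'torque': array([ 0.005,  0.038, -0.051]), 'grasp_force': 0.0, 'opening': 0.08539021195773684}
```

```bash
python3 - <<'E'
import cv2
a=cv2.imread('pics/top1.png'); b=cv2.imread('pics/side1.png')
cv2.imwrite('pics/t1c.png',cv2.resize(a[140:340,100:420],(800,500),interpolation=3))
cv2.imwrite('pics/s1c.png',cv2.resize(b[100:320,140:440],(800,586),interpolation=3))
E
```

```text
(no output)
```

View pics/t1c.png

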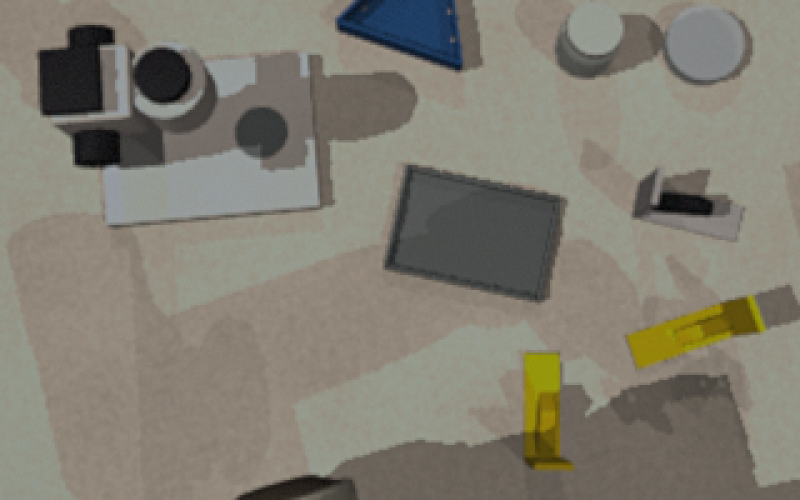

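View pics/s1c.png

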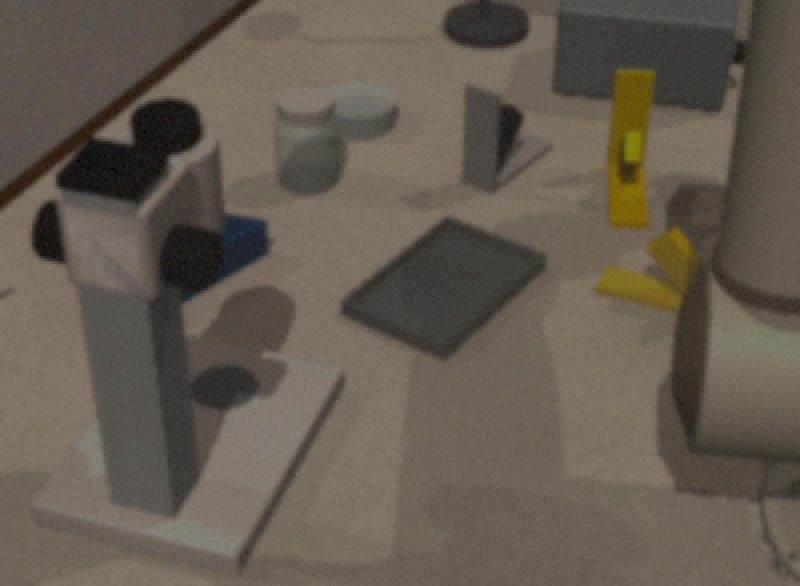

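```bash
python3 - <<'E'
from h import *
np.set_printoptions(precision=4,suppress=True)
print([a for a in dir(bot) if a[0]!='_'])
pt=bot.camera('top'); ps=bot.camera('side'); save(pt,'top2')
Wt,Ws=cloud(pt),cloud(ps)
def rect(name,pts):
    r=cv2.minAreaRect((pts[:,:2]*1000).astype(np.float32)); print(name,len(pts),r); print(cv2.boxPoints(r))
for nm,W,p in (('top',Wt,pt),('side',Ws,ps)):
    P=W.reshape(-1,3); P=P[~np.isnan(P).any(1)]
    def sel(x0,x1,y0,y1,z0,z1): return P[(P[:,0]>x0)&(P[:,0]<x1)&(P[:,1]>y0)&(P[:,1]<y1)&(P[:,2]>z0)&(P[:,2]<z1)]
    rect(nm+' base',sel(.4,.75,0,.35,.019,.029))
    rect(nm+' tray',sel(.37,.56,-.24,-.02,.012,.024))
    rect(nm+' square',sel(.44,.56,-.45,-.29,.0045,.13))
    rect(nm+' sqtop',sel(.44,.56,-.45,-.29,.1,.13))
    rect(nm+' grip',sel(.44,.56,-.45,-.29,.03,.075))
    rect(nm+' col',sel(.48,.62,.16,.32,.05,.17))
    rect(nm+' coltop',sel(.48,.62,.16,.32,.325,.345))
    for t in ['pan','jar','dish']:
        print(nm,t,[ (d['box'],onplane(p,[(d['box'][0]+d['box'][2])/2,(d['box'][1]+d['box'][3])/2],.02)) for d in bot.search_frame(p,t)[:1]])
E
```

```text
['PlanningError', 'camera', 'get_obs', 'hold_point_z', 'job_done', 'pinpoint', 'search_frame', 'trace']
top base 3399 ((589.2288208007812, 137.87257385253906), (225.1399383544922, 299.0503234863281), 6.603700160980225)
[[460.2101 273.46  ]
 [494.6013 -23.6062]
 [718.2476   2.2851]
 [683.8563 299.3514]]
top tray 375 ((464.037841796875, -134.78057861328125), (179.77764892578125, 120.77532958984375), 79.03984069824219)
[[ 387.6614 -211.5485]
 [ 506.2338 -234.5111]
 [ 540.4142  -58.0126]
 [ 421.8419  -35.0501]]
top square 695 ((500.3343200683594, -370.0933532714844), (117.28116607666016, 160.74343872070312), 1.2199214696884155)
[[ 439.9959 -290.9883]
 [ 443.4182 -451.6953]
 [ 560.6727 -449.1984]
 [ 557.2505 -288.4914]]
top sqtop 62 ((505.8770446777344, -322.9334411621094), (7.596285343170166, 40.22530746459961), 77.5292739868164)
[[ 485.4188 -322.2988]
 [ 524.695  -330.9851]
 [ 526.3353 -323.5681]
 [ 487.0591 -314.8818]]
top grip 199 ((493.18255615234375, -355.2918395996094), (79.90381622314453, 37.67818069458008), 70.34870910644531)
[[ 462.0051 -386.5813]
 [ 497.4888 -399.2523]
 [ 524.3
[... 1649 characters left out ...]
.7972 -396.9931]
 [ 527.4962 -315.1707]
 [ 484.4166 -313.7497]]
side col 1599 ((541.3955688476562, 249.83663940429688), (74.60588073730469, 41.52054214477539), 46.76302719116211)
[[500.718  236.8816]
 [530.9668 208.4393]
 [582.0731 262.7917]
 [551.8243 291.234 ]]
side coltop 779 ((556.7947998046875, 212.52835083007812), (60.14417266845703, 109.1454086303711), 6.523251533508301)
[[520.7176 263.3314]
 [533.1172 154.8926]
 [592.872  161.7253]
 [580.4724 270.1641]]
side pan [([204.7, 182.5, 241.7, 211.9], array([ 0.6731, -0.0682,  0.02  ]))]
side jar [([241.4, 133.3, 268.6, 171.3], array([ 0.7046, -0.3079,  0.02  ]))]
side dish [([266.5, 131.1, 287.0, 148.5], array([ 0.6789, -0.4028,  0.02  ]))]
```

```bash
cat >> h.py <<'E'
from scipy.spatial.transform import Rotation as Ro
def Rt(psi,tilt=45):
    s,c=np.sin(np.radians(psi)),np.cos(np.radians(psi)); e=np.radians(tilt)
    z=np.array([c*np.cos(e),s*np.cos(e),-np.sin(e)]); y=np.array([s,-c,0]); x=np.cross(y,z)
    return Ro.from_matrix(np.stack([x,y,z],1))
def sqpt(heel,psi,dx,dz,dy=0):
    a=np.radians(psi); return np.asarray(heel)+dx*np.array([np.cos(a),np.sin(a),0])+dy*np.array([-np.sin(a),np.cos(a),0])+np.array([0,0,dz])
def go(tcp,R,o=None):
    o=o or bot.get_obs(); R0=Ro.from_euler('xyz',o['tcp_rot'],degrees=True)
    print('linear',np.round((np.asarray(tcp)-o['ee_pos'])*100,2),'rot',np.round((R*R0.inv()).as_rotvec(),4), 'tcp',np.round(tcp,4))
E
python3 - <<'E'
from h import *
np.set_printoptions(precision=4,suppress=True)
for n in ('top','side'):
    p=bot.camera(n); P=cloud(p).reshape(-1,3); P=P[~np.isnan(P).any(1)]
    m=(P[:,0]>.44)&(P[:,0]<.54)&(P[:,1]>-.45)&(P[:,1]<-.305)
    Q=P[m]
    for z0,z1 in ((.0045,.0105),(.05,.118),(.015,.12)):
        q=Q[(Q[:,2]>z0)&(Q[:,2]<z1)]
        a=np.radians(78); d=np.array([np.cos(a),np.sin(a)]); e=np.array([-d[1],d[0]])
        s=(q[:,:2]-[.5067,-.3195])@d; t=(q[:,:2]-[.5067,-.3195])@e
        print(n,z0,len(q),'along',np.percentile(s,[1,10,50,90,99]),'across',np.percentile(t,[1,10,50,90,99]))
        if z0<.01:
            k=(s<-.02)&(s>-.125)&(abs(t)<.03)
            for lo in np.arange(-.12,-.02,.02):
                kk=k&(s>=lo)&(s<lo+.02); 
                if kk.sum()>3: print(lo,kk.sum(),t[kk].min(),t[kk].max())
psi=78; heel=[.5067,-.3195,0]; R=Rt(psi); g=sqpt(heel,psi,-.0495,.0495); z=R.apply([0,0,1])
go(g-.046*z+[0,0,.12],R); go(g-.046*z,R); go(g+.019*z,R)
E
```

```text
top 0.0045 273 along [-0.1267 -0.1169 -0.0879 -0.0219  0.0071] across [-0.045  -0.0186  0.0082  0.0217  0.0582]
-0.12 76 -0.027902164445224965 0.026860214065704307
-0.09999999999999999 58 -0.02013384266205955 0.02194982660055658
-0.07999999999999999 24 -0.026633861614094947 0.018739518692617776
-0.059999999999999984 21 -0.021167787594274165 0.025020642605854522
-0.03999999999999998 29 -0.019901107280687624 0.023586883249168862
top 0.05 217 along [-0.076  -0.0663 -0.0362 -0.0006 -0.    ] across [-0.0196 -0.0086  0.0018  0.0124  0.0205]
top 0.015 312 along [-0.076  -0.0635 -0.027  -0.0006  0.    ] across [-0.0191 -0.0097  0.0031  0.0143  0.0205]
side 0.0045 211 along [-0.1297 -0.1154 -0.067  -0.0038  0.0081] across [-0.0232 -0.0094  0.0121  0.0362  0.0532]
-0.12 39 -0.015348536750722008 0.023001778588610185
-0.09999999999999999 27 -0.013679420338814184 0.021989209080790547
-0.07999999999999999 32 -0.005355887085569527 0.026874179638540056
-0.059999999999999984 20 0.0030240877723474936 0.026346563804069724
-0.03999999999999998 19 0.006158918886655166 0.029754454524337344
side 0.05 377 along [-0.0714 -0.0536 -0.0045 -0.0007  0.0018] across [-0.0212 -0.0146  0.0049  0.0185  0.021 ]
side 0.015 568 along [-0.0706 -0.0511 -0.0048 -0.0005  0.0026] across [-0.0207 -0.0141  0.0058  0.0183  0.0212]
linear [32.83 12.61 -0.17] rot [ 0.6063 -0.555   1.0062] tcp [ 0.4896 -0.3997  0.202 ]
linear [ 32.83  12.61 -12.17] rot [ 0.6063 -0.555   1.0062] tcp [ 0.4896 -0.3997  0.082 ]
linear [ 33.78  17.1  -16.76] rot [ 0.6063 -0.555   1.0062] tcp [ 0.4992 -0.3548  0.0361]
```

Request:
play_rows --targets '[{"grip": 0, "linear": [0, 0, 6], "delta_rot": [0, 0, 0]}, {"grip": 0, "linear": [0, 0, 10], "delta_rot": [0, 0, 0]}, {"grip": 0, "linear": [33, 12.5, 10], "delta_rot": [0.606, -0.555, 1.006]}, {"grip": 0, "linear": [33, 12.5, 10], "delta_rot": [0.606, -0.555, 1.006]}, {"grip": 0, "linear": [33, 12.5, 10], "delta_rot": [0.606, -0.555, 1.006]}, {"grip": 0, "linear": [33, 12.5, 10], "delta_rot": [0.606, -0.555, 1.006]}, {"grip": 0, "linear": [33, 12.5, 10], "delta_rot": [0.606, -0.555, 1.006]}, {"grip": 0, "linear": [33, 12.5, 10], "delta_rot": [0.606, -0.555, 1.006]}, {"grip": 0, "linear": [33, 12.5, 10], "delta_rot": [0.606, -0.555, 1.006]}, {"grip": 0, "linear": [33, 12.5, 10], "delta_rot": [0.606, -0.555, 1.006]}]'

```text
time: 2.9
ee_pos: [0.54, -0.4082, 0.2574]
tcp_rot: [178.6, -36.8, 70.3]
wrist_force: [-0.3, -0.9, -2.1]
opening: 0.0852
grasp_force: 0.0
```

Request:
play_rows --targets '[{"linear": [0, 0, 0]}, {"linear": [0, 0, 0]}]'

```text
validation failed for argument at $.ta...
```

```bash
python3 - <<'E'
from h import *
o=bot.get_obs(); print(o)
psi=78; heel=[.5067,-.3195,0]; R=Rt(psi); g=sqpt(heel,psi,-.0495,.0495); z=R.apply([0,0,1])
go(g-.046*z+[0,0,.12],R,o); go(g-.046*z,R,o); go(g+.019*z,R,o)
E
```

```text
{'time': 2.9, 'q': array([-51.09177943,  50.22333485,  70.61920048, 130.29852921,
        31.60338917,  53.44117045]), 'qd': array([  0.44366807,  12.27739786,   8.0237365 ,   2.2429324 ,
        16.65731831, -60.2366186 ]), 'joint_efforts': array([   2.55428262, -105.07569551,   48.61306429,    4.94285658,
          2.01911174,    2.47202642]), 'ee_pos': array([ 0.53999284, -0.40820514,  0.25739996]), 'tcp_rot': array([178.56551231, -36.76691338,  70.25862138]), 'wrist_force': array([-0.28322411, -0.9033118 , -2.14562382]), 'torque': array([-0.6080703 ,  0.23858394,  0.01763312]), 'grasp_force': 0.0, 'opening': 0.08515186517318722}
linear [-5.03  0.85 -5.54] rot [ 0.1435 -0.0211  0.1513] tcp [ 0.4896 -0.3997  0.202 ]
linear [ -5.03   0.85 -17.54] rot [ 0.1435 -0.0211  0.1513] tcp [ 0.4896 -0.3997  0.082 ]
linear [ -4.08   5.34 -22.13] rot [ 0.1435 -0.0211  0.1513] tcp [ 0.4992 -0.3548  0.0361]
```

Request:
play_rows --targets '[{"grip": 0, "linear": [-5, 0.9, -10], "delta_rot": [0.1435, -0.0211, 0.1513]}, {"grip": 0, "linear": [-5, 0.9, -10], "delta_rot": [0.1435, -0.0211, 0.1513]}, {"grip": 0, "linear": [-5, 0.9, -10], "delta_rot": [0.1435, -0.0211, 0.1513]}, {"grip": 0, "linear": [-5, 0.9, -10], "delta_rot": [0.1435, -0.0211, 0.1513]}, {"grip": 0, "linear": [-5, 0.9, -10], "delta_rot": [0.1435, -0.0211, 0.1513]}]'

```text
time: 3.4
ee_pos: [0.4852, -0.402, 0.1725]
tcp_rot: [178.9, -44.2, 78.1]
wrist_force: [-0.5, -0.1, 1.3]
opening: 0.0858
grasp_force: 0.0
```

```bash
python3 - <<'E'
from h import *
o=bot.get_obs(); print(o['q'],o['qd'],o['ee_pos'],o['tcp_rot'],o['wrist_force'])
psi=78; heel=[.5067,-.3195,0]; R=Rt(psi); g=sqpt(heel,psi,-.0495,.0495); z=R.apply([0,0,1])
go(g-.046*z+[0,0,.12],R,o); go(g-.046*z,R,o); go(g+.019*z,R,o)
E
```

```text
[-54.6971889   48.9279801   54.03235983 127.79015771  31.57913606
  38.11945643] [ 0.34787363 -0.97917495  1.14506215 -0.09455358 -0.17726537 -0.42597269] [ 0.48524607 -0.40199639  0.17253606] [178.93051084 -44.18138565  78.13731049] [-0.49285897 -0.1203226   1.31434259]
linear [0.44 0.23 2.95] rot [0.0167 0.0101 0.0107] tcp [ 0.4896 -0.3997  0.202 ]
linear [ 0.44  0.23 -9.05] rot [0.0167 0.0101 0.0107] tcp [ 0.4896 -0.3997  0.082 ]
linear [  1.4    4.72 -13.65] rot [0.0167 0.0101 0.0107] tcp [ 0.4992 -0.3548  0.0361]
```

Request:
play_rows --targets '[{"grip": 0, "linear": [0.4, 0.2, -4], "delta_rot": [0.0167, 0.0101, 0.0107]}, {"grip": 0, "linear": [0.4, 0.2, -8], "delta_rot": [0.0167, 0.0101, 0.0107]}, {"grip": 0, "linear": [0.4, 0.2, -9], "delta_rot": [0.0167, 0.0101, 0.0107]}, {"grip": 0, "linear": [0.4, 0.2, -9], "delta_rot": [0.0167, 0.0101, 0.0107]}, {"grip": 0, "linear": [0.4, 0.2, -9], "delta_rot": [0.0167, 0.0101, 0.0107]}]'

```text
time: 3.9
ee_pos: [0.4892, -0.4003, 0.0826]
tcp_rot: [-180.0, -45.0, 78.0]
wrist_force: [-0.4, 0.5, 1.4]
opening: 0.0855
grasp_force: 0.0
```

```bash
python3 - <<'E'
from h import *
o=bot.get_obs(); print(o['q'],o['ee_pos'],o['tcp_rot'],o['wrist_force'])
psi=78; heel=[.5067,-.3195,0]; R=Rt(psi); g=sqpt(heel,psi,-.0495,.0495); z=R.apply([0,0,1])
go(g+.019*z,R,o)
ims=[]
for n,c in (('side',(280,90,420,195)),('top',(310,170,450,275))):
    p=bot.camera(n); im=p['color'][c[1]:c[3],c[0]:c[2],::-1]; ims.append(cv2.resize(im,(400,300),interpolation=3)); print(n,proj(p,o['ee_pos']),proj(p,g))
cv2.imwrite('pics/a.png',np.hstack(ims))
E
```

```text
[-54.28317479  49.70206116  44.76570173 119.08140018  31.53065671
  37.80350025] [ 0.48918137 -0.40031654  0.08257443] [-179.96475118  -45.04985639   78.02694437] [-0.41532333  0.49025265  1.37900226]
linear [ 1.    4.55 -4.65] rot [-0.0009 -0.0002 -0.0009] tcp [ 0.4992 -0.3548  0.0361]
side [np.float64(335.4333155658624), np.float64(134.6637155237878)] [np.float64(328.43941112403155), np.float64(149.27780314169155)]
top [np.float64(388.3671790988044), np.float64(222.90984252022898)] [np.float64(373.70368780949997), np.float64(221.6347998240788)]
```

View pics/a.png

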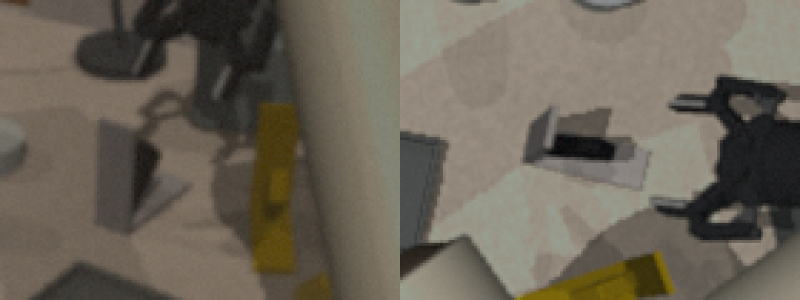

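```bash
python3 - <<'E'
from h import *
np.set_printoptions(precision=4,suppress=True)
o=bot.get_obs(); R=Ro.from_euler('xyz',o['tcp_rot'],degrees=True)
for n in('top','side'):
    p=bot.camera(n); P=cloud(p).reshape(-1,3); P=P[~np.isnan(P).any(1)]
    L=R.inv().apply(P-o['ee_pos'])
    m=(abs(L[:,0])<.02)&(abs(L[:,1])<.075)&(L[:,2]<.03)&(L[:,2]>-.1)
    q=L[m]; q=q[np.argsort(-q[:,2])]; print(n,len(q)); 
    for sgn in(1,-1):
        a=q[(q[:,1]*sgn>.03)]; print(sgn,a[:6], 'inner',np.min(abs(a[:,1])))
    g=bot.pinpoint(p,'square_grip'); print([(x['pixel'],x['conf']) for x in g])
E
```

```text
top 426
1 [[-0.0083  0.0434 -0.0397]
 [-0.0003  0.044  -0.0411]
 [ 0.0082  0.0471 -0.0423]
 [-0.0082  0.0436 -0.0427]
 [ 0.0131  0.0485 -0.0448]
 [ 0.0025  0.0434 -0.0458]] inner 0.032746374827913656
-1 [[ 0.0023 -0.0492 -0.0414]
 [ 0.0101 -0.043  -0.0416]
 [ 0.0102 -0.0457 -0.0422]
 [ 0.0109 -0.0484 -0.0432]
 [ 0.0116 -0.043  -0.0454]
 [ 0.0044 -0.0493 -0.0455]] inner 0.03107867201817379
[([377.2, 273.8], 0.85), ([371.5, 218.5], 0.79)]
side 394
1 [[ 0.0071  0.0403 -0.0418]
 [-0.002   0.0409 -0.0422]
 [ 0.0087  0.0469 -0.0424]
 [-0.0001  0.0474 -0.0427]
 [ 0.0056  0.0456 -0.0441]
 [ 0.0122  0.0433 -0.0452]] inner 0.03118935475108175
-1 [[ 0.0066 -0.0437 -0.0423]
 [-0.0033 -0.043  -0.043 ]
 [ 0.007  -0.0467 -0.0431]
 [ 0.0098 -0.0509 -0.0433]
 [-0.0032 -0.0459 -0.0439]
 [-0.0021 -0.0493 -0.0445]] inner 0.035433951474726486
[([325.4, 150.7], 0.92), ([393.0, 196.3], 0.76)]
```

```bash
python3 - <<'E'
from h import *
print(bot.hold_point_z)
o=bot.get_obs(); R=Ro.from_euler('xyz',o['tcp_rot'],degrees=True)
for n in('top','side'):
    p=bot.camera(n); 
    for zz in (0,-.013,-.028,-.041):
        print(n,zz,[np.round(proj(p,o['ee_pos']+R.apply([0,s*.043,zz])),1) for s in(1,-1)])
    im=p['color'][...,::-1]; cs=(285,85,365,145) if n=='side' else (370,180,450,240)
    cv2.imwrite(f'pics/b_{n}.png',cv2.resize(im[cs[1]:cs[3],cs[0]:cs[2]],(400,300),interpolation=0))
a=[cv2.imread(f'pics/b_{n}.png') for n in('side','top')]; cv2.imwrite('pics/b.png',np.hstack(a))
E
```

```text
0.0187
top 0 [array([391.1, 207.9]), array([385. , 238.7])]
top -0.013 [array([395.3, 208.1]), array([389.2, 239.2])]
top -0.028 [array([400.2, 208.4]), array([394.1, 239.7])]
top -0.041 [array([404.5, 208.6]), array([398.5, 240.1])]
side 0 [array([323.1, 131.3]), array([348.3, 139.9])]
side -0.013 [array([325. , 127.3]), array([350.2, 135.8])]
side -0.028 [array([327.2, 122.7]), array([352.5, 131. ])]
side -0.041 [array([329. , 118.7]), array([354.4, 126.9])]
```

View pics/b.png

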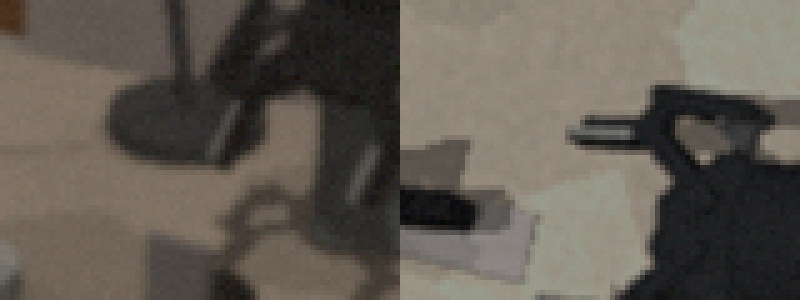

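Request:
play_rows --targets '[{"grip": 0, "linear": [0.5, 2.2, -2.25], "delta_rot": [0, 0, 0]}, {"grip": 0, "linear": [1, 4.4, -4.5], "delta_rot": [0, 0, 0]}, {"grip": 0, "linear": [1, 4.4, -4.5], "delta_rot": [0, 0, 0]}, {"grip": 0, "linear": [1, 4.4, -4.5], "delta_rot": [0, 0, 0]}]'

```text
time: 4.7
ee_pos: [0.4983, -0.3553, 0.0343]
tcp_rot: [-179.7, -45.2, 77.9]
wrist_force: [-0.1, -0.0, 0.1]
opening: 0.0853
grasp_force: 0.0
```

```bash
cat > tip.py <<'E'
from h import *
np.set_printoptions(precision=4,suppress=True)
o=bot.get_obs(); R=Ro.from_euler('xyz',o['tcp_rot'],degrees=True); print(o['ee_pos'],o['tcp_rot'],o['wrist_force'],o['q'])
for n in('top','side'):
    p=bot.camera(n); P=cloud(p).reshape(-1,3); P=P[~np.isnan(P).any(1)]
    L=R.inv().apply(P-o['ee_pos'])
    m=(abs(L[:,0])<.02)&(abs(L[:,1])<.075)&(L[:,2]<.03)&(L[:,2]>-.1)&(P[:,2]>.02)
    q=L[m]; q=q[np.argsort(-q[:,2])]
    for sgn in(1,-1):
        a=q[(q[:,1]*sgn>.03)]; print(n,sgn,a[:4])
    a=q[(abs(q[:,1])<.025)]; print('mid',len(a),np.percentile(a,[2,10,50,90,98],axis=0) if len(a) else '')
    im=p['color'][...,::-1]; c=(290,110,390,185) if n=='side' else (340,185,440,260)
    cv2.imwrite(f'pics/c_{n}.png',cv2.resize(im[c[1]:c[3],c[0]:c[2]],(400,300),interpolation=3))
a=[cv2.imread(f'pics/c_{n}.png') for n in('side','top')]; cv2.imwrite('pics/c.png',np.hstack(a))
E
python3 tip.py
```

```text
[ 0.4983 -0.3553  0.0343] [-179.6532  -45.2385   77.8557] [-0.0592 -0.0151  0.0536] [-51.6283  44.704   31.5359 109.7675  32.967   40.3738]
top 1 [[-0.0105  0.0442 -0.0389]
 [ 0.0106  0.0468 -0.0416]
 [ 0.005   0.0428 -0.0422]
 [ 0.0106  0.044  -0.0422]]
top -1 [[-0.0004 -0.049  -0.0403]
 [ 0.0087 -0.0427 -0.0414]
 [ 0.0052 -0.0418 -0.0421]
 [ 0.0118 -0.046  -0.0441]]
mid 167 [[-0.0134 -0.009  -0.048 ]
 [-0.007  -0.0082 -0.045 ]
 [ 0.0142 -0.0028 -0.0263]
 [ 0.0188  0.0066  0.0042]
 [ 0.0197  0.0093  0.0096]]
side 1 [[ 0.0091  0.0505 -0.0597]
 [ 0.0118  0.0459 -0.06  ]
 [ 0.0035  0.0431 -0.061 ]
 [ 0.011   0.0539 -0.0611]]
side -1 [[ 0.0014 -0.0427 -0.0446]
 [ 0.0092 -0.0424 -0.0447]
 [ 0.0001 -0.0449 -0.0459]
 [ 0.0069 -0.0441 -0.0462]]
mid 148 [[-0.0118 -0.0187 -0.0466]
 [-0.0084 -0.0104 -0.0438]
 [ 0.01   -0.0067 -0.0219]
 [ 0.0178  0.0025  0.0256]
 [ 0.0192  0.0123  0.0293]]
```

View pics/c.png

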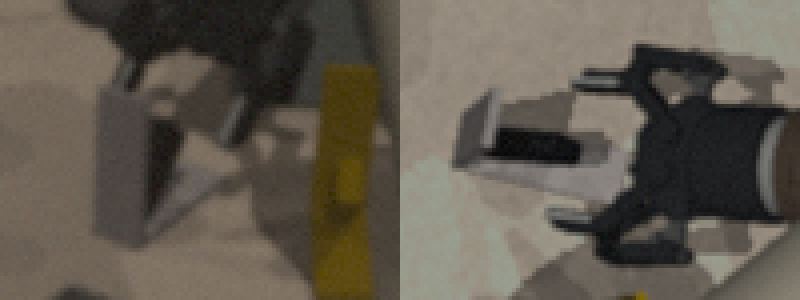

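Request:
play_rows --force 60 --targets '[{"grip": 0, "linear": [0.2, 1, -1], "delta_rot": [0, 0, 0]}, {"grip": 0, "linear": [0.4, 1.9, -1.9], "delta_rot": [0, 0, 0]}, {"grip": 0, "linear": [0.4, 1.9, -1.9], "delta_rot": [0, 0, 0]}, {"grip": 255, "linear": [0.4, 1.9, -1.9], "delta_rot": [0, 0, 0]}, {"grip": 255, "linear": [0.4, 1.9, -1.9], "delta_rot": [0, 0, 0]}, {"grip": 255, "linear": [0.4, 1.9, -1.9], "delta_rot": [0, 0, 0]}, {"grip": 255, "linear": [0.4, 1.9, -1.9], "delta_rot": [0, 0, 0]}, {"grip": 255, "linear": [0.4, 1.9, -1.9], "delta_rot": [0, 0, 0]}, {"grip": 255, "linear": [0.4, 1.9, -1.9], "delta_rot": [0, 0, 0]}, {"grip": 255, "linear": [0.4, 1.9, -1.9], "delta_rot": [0, 0, 0]}]'

```text
time: 5.8
ee_pos: [0.5025, -0.3371, 0.0153]
tcp_rot: [-179.8, -45.2, 77.9]
wrist_force: [-0.7, -3.3, 2.2]
opening: 0.0175
grasp_force: 59.2
```

Request:
play_rows --targets '[{"grip": 255, "linear": [0, 0, 2], "delta_rot": [0, 0, 0]}, {"grip": 255, "linear": [0, 0, 5], "delta_rot": [0, 0, 0]}, {"grip": 255, "linear": [0, 0, 9], "delta_rot": [0, 0, 0]}, {"grip": 255, "linear": [0, 0, 9], "delta_rot": [0, 0, 0]}, {"grip": 255, "linear": [0, 0, 9], "delta_rot": [0, 0, 0]}, {"grip": 255, "linear": [0, 0, 9], "delta_rot": [0, 0, 0]}]'

```text
time: 6.4
ee_pos: [0.5021, -0.3365, 0.1033]
tcp_rot: [-179.6, -45.3, 77.8]
wrist_force: [0.6, 0.2, -3.9]
opening: 0.0174
grasp_force: 59.0
```

```bash
cat >> h.py <<'E'
def tcp_for(heel,psi,rel=(.0181,-.0004,-.0153)):
    return sqpt(heel,psi,-rel[0],-rel[2],-rel[1])
def sqmeas(o,rel=(.0181,-.0004,-.0153),names=('top','side')):
    # points in square-heel frame as predicted from the TCP pose
    R=Ro.from_euler('xyz',o['tcp_rot'],degrees=True); R0=Rt(0)
    S=R*R0.inv()  # square orientation (x,y,z)
    heel=o['ee_pos']+S.apply(rel); out=[]
    for n in names:
        p=bot.camera(n); P=cloud(p).reshape(-1,3); P=P[~np.isnan(P).any(1)]
        out.append(S.inv().apply(P-heel))
    return out,heel,S
C=np.array([.5572,.2127,.024])
E
python3 - <<'E'
from h import *
np.set_printoptions(precision=4,suppress=True)
o=bot.get_obs(); print(o['ee_pos'],o['tcp_rot'],o['wrist_force'],o['q'],o['opening'])
out,heel,S=sqmeas(o); print('heel',heel,S.as_euler('xyz',degrees=True))
for n,L in zip(('top','side'),out):
    t=L[(abs(L[:,0])<.02)&(abs(L[:,1])<.03)&(L[:,2]>.108)&(L[:,2]<.135)]
    print(n,'uptop',len(t),np.percentile(t,[2,50,98],axis=0))
    for lo,hi in((.02,.05),(.05,.08),(.08,.11)):
        t=L[(abs(L[:,0])<.012)&(abs(L[:,1])<.017)&(L[:,2]>lo)&(L[:,2]<hi)]
        if len(t)>5: print(n,'upface',lo,len(t),np.percentile(t[:,0],[10,50,90]))
    t=L[(L[:,0]>-.14)&(L[:,0]<-.07)&(abs(L[:,1])<.03)&(abs(L[:,2])<.02)]
    if len(t)>5:
        print(n,'foot',len(t),np.percentile(t,[2,50,98],axis=0))
        for lo in(-.12,-.1):
            k=t[(t[:,0]>lo)&(t[:,0]<lo+.02)]; print(lo,len(k),np.median(k[:,2]) if len(k) else '')
go(tcp_for([.576,.034,.10],96),Rt(96),o)
E
```

```text
[ 0.5021 -0.3365  0.1033] [-179.5611  -45.2537   77.7728] [ 0.5719  0.2443 -3.8644] [-50.4555  41.15    33.7464 114.9241  33.5845  41.5913] 0.017387206452140896
heel [ 0.5061 -0.3188  0.0881] [ 0.309  -0.2545 78.0832]
top uptop 60 [[-0.0068 -0.019   0.11  ]
 [-0.003   0.0009  0.1187]
 [ 0.0005  0.0196  0.1251]]
top upface 0.02 23 [-0.0009 -0.0005  0.0001]
top upface 0.05 25 [-0.0008 -0.0003  0.0003]
top upface 0.08 23 [-0.0008 -0.0002  0.0004]
top foot 58 [[-0.1187 -0.0194  0.0014]
 [-0.1     0.0135  0.0063]
 [-0.0719  0.0204  0.0121]]
-0.12 29 0.006561712133541684
-0.1 25 0.005427282092323268
side uptop 83 [[-0.0121 -0.017   0.1087]
 [-0.0038  0.0039  0.1167]
 [ 0.0017  0.0209  0.1237]]
side upface 0.02 99 [-0.0058 -0.0032 -0.0001]
side upface 0.05 110 [-0.0057 -0.0034 -0.0001]
side upface 0.08 107 [-0.006  -0.0028  0.0003]
side foot 109 [[-0.1224 -0.0102  0.0038]
 [-0.0982  0.0092  0.0094]
 [-0.071   0.0222  0.0126]]
-0.12 40 0.009519990346426616
-0.1 40 0.009380553513833403
linear [ 7.54 35.25  1.2 ] rot [-0.0047 -0.0052  0.3127] tcp [0.5775 0.016  0.1153]
```

Request:
play_rows --targets '[{"grip": 255, "linear": [2, 8, 1.2], "delta_rot": [-0.0047, -0.0052, 0.08]}, {"grip": 255, "linear": [3, 14, 1.2], "delta_rot": [-0.0047, -0.0052, 0.14]}, {"grip": 255, "linear": [4.5, 21, 1.2], "delta_rot": [-0.0047, -0.0052, 0.2]}, {"grip": 255, "linear": [6, 28, 1.2], "delta_rot": [-0.0047, -0.0052, 0.26]}, {"grip": 255, "linear": [7.5, 35, 1.2], "delta_rot": [-0.0047, -0.0052, 0.3127]}, {"grip": 255, "linear": [7.5, 35, 1.2], "delta_rot": [-0.0047, -0.0052, 0.3127]}, {"grip": 255, "linear": [7.5, 35, 1.2], "delta_rot": [-0.0047, -0.0052, 0.3127]}, {"grip": 255, "linear": [7.5, 35, 1.2], "delta_rot": [-0.0047, -0.0052, 0.3127]}, {"grip": 255, "linear": [7.5, 35, 1.2], "delta_rot": [-0.0047, -0.0052, 0.3127]}]'

```text
time: 7.4
ee_pos: [0.5767, 0.0152, 0.1165]
tcp_rot: [179.9, -45.0, 96.2]
wrist_force: [0.7, -0.8, -3.2]
opening: 0.0175
grasp_force: 59.8
```

```bash
python3 - <<'E'
from h import *
np.set_printoptions(precision=4,suppress=True)
o=bot.get_obs(); print(o['ee_pos'],o['tcp_rot'],o['wrist_force'],o['q'],o['opening'])
R=Ro.from_euler('xyz',o['tcp_rot'],degrees=True);S=R*Rt(0).inv();print('heel',o['ee_pos']+S.apply((.0181,-.0004,-.0153)),S.as_euler('xyz',degrees=True))
def stand(P,psi=96):
    a=np.radians(psi); return np.stack([(P[:,:2]-C[:2])@[np.cos(a),np.sin(a)],(P[:,:2]-C[:2])@[-np.sin(a),np.cos(a)],P[:,2]],1)
for n in('top','side'):
    p=bot.camera(n); P=cloud(p).reshape(-1,3); P=P[~np.isnan(P).any(1)]; L=stand(P)
    b=L[(L[:,0]>-.3)&(L[:,0]<.15)&(abs(L[:,1])<.14)&(L[:,2]>.018)&(L[:,2]<.030)]
    for side in(1,-1):
        print(n,'edge y',side)
        e=[]
        for x in np.arange(-.165,.06,.02):
            k=b[(b[:,0]>x)&(b[:,0]<x+.02)&(b[:,1]*side>.06)&(b[:,1]*side<.105)]
            if len(k)>8: e.append((x+.01,np.percentile(k[:,1]*side,96)))
        if len(e)>2:
            e=np.array(e); f=np.polyfit(e[:,0],e[:,1]*side,1); print('slope deg',np.degrees(np.arctan(f[0])),'off at 0',f[1],'n',len(e),e[:,1])
    e=[]
    for y in np.arange(-.085,.085,.02):
        k=b[(b[:,1]>y)&(b[:,1]<y+.02)&(b[:,0]<-.14)&(b[:,0]>-.19)]
        if len(k)>8: e.append((y+.01,np.percentile(k[:,0],4)))
    if len(e)>2:
        e=np.array(e); f=np.polyfit(e[:,0],e[:,1],1); print('front slope',np.degrees(np.arctan(f[0])),f[1],e)
    f=L[(abs(L[:,1])<.02)&(abs(L[:,0]-.05)<.012)&(L[:,2]>.05)&(L[:,2]<.2)]
    if len(f)>20: q=np.polyfit(f[:,1],f[:,0],1); print('back face x',np.median(f[:,0]),'slope',np.degrees(np.arctan(q[0])),len(f))
    f=L[(L[:,0]>.008)&(L[:,0]<.042)&(abs(L[:,1]-.028)<.012)&(L[:,2]>.05)&(L[:,2]<.2)]
    if len(f)>20: q=np.polyfit(f[:,0],f[:,1],1); print('side face y',np.median(f[:,1]),'slope',np.degrees(np.arctan(q[0])),len(f))
    t=L[(L[:,0]>-.16)&(L[:,0]<.05)&(abs(L[:,1])<.08)&(L[:,2]>.015)&(L[:,2]<.033)]; print('base top z',np.median(t[:,2]))
go(tcp_for([.576,.034,.034],96),Rt(96),o)
E
```

```text
[0.5767 0.0152 0.1165] [179.9442 -44.9669  96.2096] [ 0.6574 -0.8439 -3.1591] [-18.8085  24.6221  12.7622 100.9795  39.8517  56.6291] 0.01746240987413955
heel [0.5752 0.0332 0.1011] [-0.0395  0.0331 96.1702]
top edge y 1
slope deg 0.41152373956109045 off at 0 0.08792439540522684 n 12 [0.0874 0.0867 0.0869 0.0867 0.0871 0.0878 0.0881 0.0881 0.0881 0.0878
 0.0879 0.0887]
top edge y -1
slope deg 0.2946176746825444 off at 0 -0.08963052356159298 n 6 [0.0913 0.0896 0.0899 0.0903 0.0893 0.0907]
front slope -0.2767880617241242 -0.16731141153145224 [[-0.075  -0.1672]
 [-0.055  -0.1663]
 [-0.035  -0.1673]
 [-0.015  -0.167 ]
 [ 0.005  -0.1676]
 [ 0.025  -0.1684]
 [ 0.045  -0.1675]
 [ 0.065  -0.1669]
 [ 0.085  -0.1677]]
side face y 0.026781889807964584 slope 0.35933897605853554 83
base top z 0.02306571881378594
side edge y 1
slope deg 0.4369298210608337 off at 0 0.08960126714353495 n 12 [0.0885 0.0887 0.0884 0.0891 0.089  0.0891 0.0892 0.0893 0.09   0.09
 0.0901 0.0897]
side edge y -1
slope deg 1.09030493509658 off at 0 -0.08868537319331267 n 6 [0.0897 0.0896 0.0875 0.088  0.0877 0.0881]
front slope -0.09700786027588086 -0.16841340719290218 [[-0.055  -0.1692]
 [-0.035  -0.1684]
 [-0.015  -0.1683]
 [ 0.005  -0.1671]
 [ 0.025  -0.1676]
 [ 0.045  -0.1689]
 [ 0.065  -0.1695]
 [ 0.085  -0.1685]]
back face x 0.049216171117651294 slope -0.37614043188230883 988
side face y 0.02750904729264209 slope 0.2684239846905356 478
base top z 0.025470841630376162
linear [ 0.08  0.08 -6.72] rot [ 0.0005  0.0007 -0.003 ] tcp [0.5775 0.016  0.0493]
```

Request:
play_rows --targets '[{"grip": 255, "linear": [0, 0, -3], "delta_rot": [0, 0, 0.004]}, {"grip": 255, "linear": [0, 0, -6], "delta_rot": [0, 0, 0.004]}, {"grip": 255, "linear": [0, 0, -6.6], "delta_rot": [0, 0, 0.004]}, {"grip": 255, "linear": [0, 0, -6.6], "delta_rot": [0, 0, 0.004]}, {"grip": 255, "linear": [0, 0, -6.6], "delta_rot": [0, 0, 0.004]}]'

```text
time: 8.0
ee_pos: [0.5779, 0.0123, 0.0522]
tcp_rot: [179.8, -44.9, 96.3]
wrist_force: [0.4, -0.3, -2.3]
opening: 0.0175
grasp_force: 59.6
```

```bash
cat > w.py <<'E'
from h import *
np.set_printoptions(precision=4,suppress=True)
o=bot.get_obs(); print(o['ee_pos'],o['tcp_rot'],'F',o['wrist_force'],'T',o['torque'],o['q'],o['opening'])
R=Ro.from_euler('xyz',o['tcp_rot'],degrees=True);S=R*Rt(0).inv();h=o['ee_pos']+S.apply((.0181,-.0004,-.0153))
a=np.radians(96.4); d=h[:2]-[.557,.2147]; print('heel',h,S.as_euler('xyz',degrees=True),'in corner',[d@[np.cos(a),np.sin(a)],d@[-np.sin(a),np.cos(a)],h[2]-.024])
C2=np.array([.557,.2147,.024])
for x,z in((-.1,.009),(-.012,.009)): go(tcp_for(sqpt(C2,96.4,x,z),96.4),Rt(96.4),o)
E
python3 w.py
```

```text
[0.5779 0.0123 0.0522] [179.7886 -44.947   96.2854] F [ 0.395  -0.2531 -2.2567] T [-1.1678 -0.1245  0.011 ] [-19.0326  26.5885   8.2139  94.5119  39.8045  56.3866] 0.01752166799333115
heel [0.5764 0.0304 0.0369] [-0.1496  0.0528 96.1359] in corner [np.float64(-0.1853318542715533), np.float64(0.0013035285270570976), np.float64(0.01289023198413948)]
linear [-0.81  8.49 -0.39] rot [0.0006 0.0027 0.0046] tcp [0.5698 0.0973 0.0483]
linear [-1.79 17.24 -0.39] rot [0.0006 0.0027 0.0046] tcp [0.56   0.1847 0.0483]
```

Request:
play_rows --targets '[{"grip": 255, "linear": [-0.3, 3, -0.3], "delta_rot": [0, 0.002, 0.004]}, {"grip": 255, "linear": [-0.6, 6, -0.3], "delta_rot": [0, 0.002, 0.004]}, {"grip": 255, "linear": [-0.9, 9, -0.3], "delta_rot": [0, 0.002, 0.004]}, {"grip": 255, "linear": [-1.2, 12, -0.3], "delta_rot": [0, 0.002, 0.004]}, {"grip": 255, "linear": [-1.5, 14.5, -0.3], "delta_rot": [0, 0.002, 0.004]}, {"grip": 255, "linear": [-1.7, 16.2, -0.3], "delta_rot": [0, 0.002, 0.004]}, {"grip": 255, "linear": [-1.8, 17, -0.3], "delta_rot": [0, 0.002, 0.004]}, {"grip": 255, "linear": [-1.8, 17, -0.3], "delta_rot": [0, 0.002, 0.004]}]'

```text
time: 8.8
ee_pos: [0.5596, 0.1837, 0.0494]
tcp_rot: [179.9, -44.9, 96.6]
wrist_force: [-0.0, -0.4, -4.3]
opening: 0.0174
grasp_force: 59.7
```

```bash
python3 w.py; python3 - <<'E'
from h import *
ims=[]
for n,c in (('side',(140,130,340,280)),('top',(110,130,310,280))):
    p=bot.camera(n); ims.append(cv2.resize(p['color'][c[1]:c[3],c[0]:c[2],::-1],(400,300),interpolation=3))
cv2.imwrite('pics/d.png',np.hstack(ims))
E
```

```text
[0.5596 0.1837 0.0494] [179.8647 -44.9488  96.5954] F [-0.0271 -0.4199 -4.3485] T [-1.2006 -0.1109  0.0325] [-3.5016 15.5195 -5.4475 78.7767 44.1026 76.0042] 0.017424884407295196
heel [0.558  0.2017 0.0341] [-0.0958  0.0511 96.4997] in corner [np.float64(-0.01299671647169906), np.float64(0.00045134978923661603), np.float64(0.010078861554211345)]
linear [ 1.01 -8.64 -0.11] rot [ 0.0007  0.0018 -0.0017] tcp [0.5698 0.0973 0.0483]
linear [ 0.03  0.1  -0.11] rot [ 0.0007  0.0018 -0.0017] tcp [0.56   0.1847 0.0483]
```

View pics/d.png

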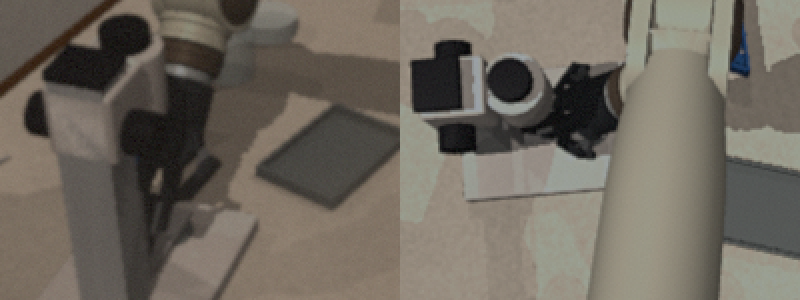

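Request:
play_rows --targets '[{"grip": 255, "linear": [0, 0, -0.3], "delta_rot": [0, 0, 0]}, {"grip": 255, "linear": [0, 0, -0.6], "delta_rot": [0, 0, 0]}, {"grip": 255, "linear": [0, 0, -0.8], "delta_rot": [0, 0, 0]}, {"grip": 255, "linear": [0, 0, -0.8], "delta_rot": [0, 0, 0]}, {"grip": 255, "linear": [0, 0, -0.8], "delta_rot": [0, 0, 0]}]'

```text
time: 9.4
ee_pos: [0.5594, 0.1831, 0.0399]
tcp_rot: [-180.0, -45.0, 96.4]
wrist_force: [-0.7, -0.3, -3.3]
opening: 0.017
grasp_force: 60.0
```

Request:
play_rows --targets '[{"grip": 255, "linear": [0, 0, -0.1], "delta_rot": [0, 0, 0]}, {"grip": 255, "linear": [0, 0, -0.1], "delta_rot": [0, 0, 0]}]'

```text
time: 9.6
ee_pos: [0.5595, 0.1833, 0.0393]
tcp_rot: [180.0, -45.0, 96.4]
wrist_force: [0.1, -0.1, -1.6]
opening: 0.0174
grasp_force: 60.1
```

Request:
play_rows --targets '[{"grip": 255, "linear": [0, 0, -0.1], "delta_rot": [0, 0, 0]}, {"grip": 255, "linear": [0, 0, -0.1], "delta_rot": [0, 0, 0]}]'

```text
time: 9.8
ee_pos: [0.5597, 0.1834, 0.0392]
tcp_rot: [179.9, -45.0, 96.5]
wrist_force: [-1.2, -1.8, 4.5]
opening: 0.0172
grasp_force: 60.9
```

Request:
play_rows --targets '[{"grip": 255, "linear": [0, 0.4, 0.1], "delta_rot": [0, 0, 0]}, {"grip": 255, "linear": [-0.1, 0.8, 0.1], "delta_rot": [0, 0, 0]}, {"grip": 255, "linear": [-0.1, 1.0, 0.1], "delta_rot": [0, 0, 0]}, {"grip": 255, "linear": [-0.1, 1.0, 0.1], "delta_rot": [0, 0, 0]}]'

```text
time: 10.2
ee_pos: [0.5584, 0.1938, 0.0393]
tcp_rot: [180.0, -45.0, 96.5]
wrist_force: [-0.2, 0.9, -0.3]
opening: 0.0173
grasp_force: 60.0
```

Request:
play_rows --targets '[{"grip": 255, "linear": [0, 0.1, 0], "delta_rot": [0, 0, 0]}, {"grip": 255, "linear": [0, 0.2, 0], "delta_rot": [0, 0, 0]}, {"grip": 255, "linear": [0, 0.2, 0], "delta_rot": [0, 0, 0]}]'

```text
time: 10.5
ee_pos: [0.5586, 0.1953, 0.0392]
tcp_rot: [180.0, -45.0, 96.4]
wrist_force: [0.0, -2.1, 2.1]
opening: 0.0173
grasp_force: 60.6
```

```bash
python3 w.py
```

```text
[0.5586 0.1953 0.0392] [179.9862 -44.9756  96.4423] F [ 0.0128 -2.1377  2.1018] T [-0.3887  0.0011 -0.0068] [-2.383  15.382  -6.7533 76.561  44.3047 77.6342] 0.01734525218624562
heel [0.5569 0.2133 0.0239] [-0.0098  0.0244 96.4326] in corner [np.float64(-0.00137176758886777), np.float64(0.00022223443558065295), np.float64(-7.50771792922926e-05)]
linear [ 1.12 -9.8   0.91] rot [ 0.0004  0.0002 -0.0006] tcp [0.5698 0.0973 0.0483]
linear [ 0.14 -1.05  0.91] rot [ 0.0004  0.0002 -0.0006] tcp [0.56   0.1847 0.0483]
```

Request:
play_rows --targets '[{"grip": 255, "linear": [0, 0.1, 0], "delta_rot": [0, 0, 0]}, {"grip": 255, "linear": [0, 0.1, 0], "delta_rot": [0, 0, 0]}]'

```text
time: 10.7
ee_pos: [0.5586, 0.1962, 0.0392]
tcp_rot: [180.0, -45.0, 96.4]
wrist_force: [0.0, -2.1, 2.7]
opening: 0.0176
grasp_force: 60.9
```

Request:
play_rows --targets '[{"grip": 255, "linear": [0, 0.1, 0], "delta_rot": [0, 0, 0]}, {"grip": 255, "linear": [0, 0.1, 0], "delta_rot": [0, 0, 0]}]'

```text
time: 10.9
ee_pos: [0.5586, 0.1969, 0.0391]
tcp_rot: [180.0, -44.9, 96.4]
wrist_force: [-0.2, -5.8, 2.9]
opening: 0.0175
grasp_force: 61.1
```

Request:
play_rows --targets '[{"grip": 255, "linear": [0, 0.1, 0], "delta_rot": [0, 0, 0]}, {"grip": 255, "linear": [0, 0.1, 0], "delta_rot": [0, 0, 0]}]'

```text
time: 11.1
ee_pos: [0.5587, 0.1969, 0.0391]
tcp_rot: [-180.0, -44.9, 96.4]
wrist_force: [-1.9, -14.7, 6.6]
opening: 0.0173
grasp_force: 62.4
```

Request:
play_rows --targets '[{"grip": 255, "linear": [0, 0, -0.05], "delta_rot": [0, 0, 0]}, {"grip": 255, "linear": [0, 0, -0.05], "delta_rot": [0, 0, 0]}, {"grip": 255, "linear": [0, 0, -0.05], "delta_rot": [0, 0, 0]}, {"grip": 255, "linear": [0, 0, -0.05], "delta_rot": [0, 0, 0]}, {"grip": 255, "linear": [0, 0, -0.05], "delta_rot": [0, 0, 0]}, {"grip": 255, "linear": [0, 0, -0.05], "delta_rot": [0, 0, 0]}, {"grip": 255, "linear": [0, 0, -0.05], "delta_rot": [0, 0, 0]}, {"grip": 255, "linear": [0, 0, -0.05], "delta_rot": [0, 0, 0]}, {"grip": 255, "linear": [0, 0, -0.05], "delta_rot": [0, 0, 0]}, {"grip": 255, "linear": [0, 0, -0.05], "delta_rot": [0, 0, 0]}]'

```text
time: 12.1
ee_pos: [0.5587, 0.1969, 0.0391]
tcp_rot: [-180.0, -44.9, 96.3]
wrist_force: [-3.0, -16.0, 10.3]
opening: 0.0174
grasp_force: 62.8
```

```bash
python3 w.py; python3 - <<'E'
from h import *
np.set_printoptions(precision=4,suppress=True)
o=bot.get_obs(); out,h,S=sqmeas(o)
for n,L in zip(('top','side'),out):
    for lo in (-.12,-.1,-.08):
        t=L[(L[:,0]>lo)&(L[:,0]<lo+.02)&(abs(L[:,1])<.018)&(abs(L[:,2])<.02)]
        if len(t)>4: print(n,'foot',lo,len(t),np.median(t[:,2]))
    t=L[(L[:,0]>-.12)&(L[:,0]<-.01)&(abs(L[:,1])<.08)&(abs(L[:,1])>.025)&(abs(L[:,2])<.01)]
    if len(t)>4: print('base rel',np.median(t[:,2]),len(t))
E
```

```text
[0.5587 0.1969 0.0391] [-179.9954  -44.8875   96.3487] F [ -3.0127 -16.0168  10.3033] T [-1.0037  0.7925  1.0289] [-2.1905 15.2479 -6.8862 76.2855 44.2573 78.0299] 0.017364831512650225
heel [0.5571 0.215  0.0237] [ 0.0033  0.1125 96.352 ] in corner [np.float64(0.0002408280426497897), np.float64(-0.00010299080800699744), np.float64(-0.0002765955557041608)]
linear [ 1.11 -9.97  0.92] rot [0.002  0.0002 0.0008] tcp [0.5698 0.0973 0.0483]
linear [ 0.13 -1.22  0.92] rot [0.002  0.0002 0.0008] tcp [0.56   0.1847 0.0483]
top foot -0.08 7 0.006363105159410291
base rel -0.0006143785686363476 674
side foot -0.12 49 0.008114322706242134
side foot -0.1 34 0.008584034152201766
side foot -0.08 39 0.008572427534548099
base rel 0.0014285816779073927 841
```

Request:
play_rows --targets '[{"grip": 255, "linear": [-0.03, 0, 0], "delta_rot": [0, 0, 0.004]}, {"grip": 255, "linear": [-0.03, 0, 0], "delta_rot": [0, 0, 0.004]}, {"grip": 255, "linear": [-0.03, 0, 0], "delta_rot": [0, 0, 0.004]}, {"grip": 255, "linear": [-0.03, 0, 0], "delta_rot": [0, 0, 0.004]}]'

```text
time: 12.6
ee_pos: [0.5586, 0.1969, 0.0391]
tcp_rot: [180.0, -44.9, 96.6]
wrist_force: [-2.2, -15.9, 9.4]
opening: 0.0177
grasp_force: 62.6
```

```bash
python3 w.py | head -2
```

```text
[0.5586 0.1969 0.0391] [179.9861 -44.8909  96.5759] F [ -2.2186 -15.9443   9.3606] T [-0.9807  0.5527  0.4854] [-2.1825 15.3976 -6.7115 76.4974 44.2321 77.7443] 0.017701704434074254
heel [0.5569 0.2149 0.0237] [-0.0098  0.1091 96.5661] in corner [np.float64(0.00023771376551878673), np.float64(6.632963814724338e-05), np.float64(-0.0002663808808773954)]
```

Request:
play_rows --targets '[{"grip": 255, "linear": [-0.04, 0, 0], "delta_rot": [0.0015, 0, 0.003]}, {"grip": 255, "linear": [-0.04, 0, 0], "delta_rot": [0.0015, 0, 0.003]}, {"grip": 255, "linear": [-0.04, 0, 0], "delta_rot": [0.0015, 0, 0.003]}, {"grip": 255, "linear": [-0.04, 0, 0], "delta_rot": [0.0015, 0, 0.003]}, {"grip": 255, "linear": [-0.04, 0, 0], "delta_rot": [0.0015, 0, 0.003]}, {"grip": 255, "linear": [-0.04, 0, 0], "delta_rot": [0.0015, 0, 0.003]}, {"grip": 255, "linear": [-0.04, 0, 0], "delta_rot": [0.0015, 0, 0.003]}, {"grip": 255, "linear": [-0.04, 0, 0], "delta_rot": [0.0015, 0, 0.003]}, {"grip": 255, "linear": [-0.04, 0, 0], "delta_rot": [0.0015, 0, 0.003]}, {"grip": 255, "linear": [-0.04, 0, 0], "delta_rot": [0.0015, 0, 0.003]}]'

```text
time: 13.6
ee_pos: [0.5585, 0.197, 0.0391]
tcp_rot: [179.9, -45.0, 96.8]
wrist_force: [-0.4, -13.5, 7.3]
opening: 0.0175
grasp_force: 62.4
```

Request:
play_rows --targets '[{"grip": 255, "linear": [0, 0, 0], "delta_rot": [0, 0, 0]}, {"grip": 255, "linear": [0, 0, 0], "delta_rot": [0, 0, 0]}, {"grip": 255, "linear": [0, 0, 0], "delta_rot": [0, 0, 0]}, {"grip": 255, "linear": [0, 0, 0], "delta_rot": [0, 0, 0]}, {"grip": 255, "linear": [0, 0, 0], "delta_rot": [0, 0, 0]}]'

```text
time: 14.1
ee_pos: [0.5585, 0.197, 0.0391]
tcp_rot: [179.9, -45.0, 96.8]
wrist_force: [-1.0, -14.3, 7.7]
opening: 0.0173
grasp_force: 62.4
```

```bash
python3 w.py | head -2
```

```text
[0.5585 0.197  0.0391] [179.9214 -44.9739  96.7859] F [ -1.0296 -14.2925   7.6951] T [-1.056   0.2455 -0.135 ] [-2.2034 15.5188 -6.6001 76.6467 44.2921 77.4698] 0.01727761971916021
heel [0.5568 0.215  0.0238] [-0.0556  0.0261 96.7303] in corner [np.float64(0.00030359772620297136), np.float64(0.00016775195736616172), np.float64(-0.000180574905226015)]
```

Request:
play_rows --targets '[{"grip": 255, "linear": [0, -0.3, 0.1], "delta_rot": [0, 0, 0]}, {"grip": 255, "linear": [0.1, -1, 0.6], "delta_rot": [0, 0, 0]}, {"grip": 255, "linear": [0.4, -3.5, 0.9], "delta_rot": [0, 0, 0]}, {"grip": 255, "linear": [0.7, -6.5, 0.9], "delta_rot": [0, 0, 0]}, {"grip": 255, "linear": [1.1, -9.5, 0.9], "delta_rot": [0, 0, 0]}, {"grip": 255, "linear": [1.5, -12.5, 0.9], "delta_rot": [0, 0, 0]}, {"grip": 255, "linear": [1.8, -15.5, 0.9], "delta_rot": [0, 0, 0]}, {"grip": 255, "linear": [2.2, -18.5, 0.9], "delta_rot": [0, 0, 0]}, {"grip": 255, "linear": [2.2, -19, 4], "delta_rot": [0, 0, 0]}, {"grip": 255, "linear": [2.2, -19, 7], "delta_rot": [0, 0, 0]}]'

```text
time: 15.1
ee_pos: [0.5792, 0.0067, 0.1077]
tcp_rot: [-179.7, -45.1, 96.6]
wrist_force: [0.8, 0.1, -2.6]
opening: 0.0178
grasp_force: 59.8
```

```bash
python3 w.py|head -2; python3 - <<'E'
from h import *
o=bot.get_obs(); ht=sqpt([.464,-.135,.005],79,.06,0)
go(tcp_for(ht+[0,0,.07],79),Rt(79),o)
go(tcp_for(ht,79),Rt(79),o)
E
```

```text
[0.5792 0.0067 0.1077] [-179.7298  -45.1188   96.5685] F [ 0.7685  0.1028 -2.5957] T [-1.1051 -0.2061 -0.0415] [-19.3784  26.3775  13.9645 101.5936  39.4257  55.2279] 0.017783091402693945
heel [0.5774 0.0248 0.0924] [ 0.1907 -0.1192 96.7596] in corner [np.float64(-0.19100887324300328), np.float64(0.0009100783665420799), np.float64(0.0684365421834463)]
linear [-10.76 -10.05  -1.74] rot [-0.0022 -0.0033 -0.31  ] tcp [ 0.4716 -0.0938  0.0903]
linear [-10.76 -10.05  -8.74] rot [-0.0022 -0.0033 -0.31  ] tcp [ 0.4716 -0.0938  0.0203]
```

Request:
play_rows --targets '[{"grip": 255, "linear": [-4, -4, 0], "delta_rot": [0, 0, -0.1]}, {"grip": 255, "linear": [-7.5, -7, -1], "delta_rot": [0, 0, -0.2]}, {"grip": 255, "linear": [-10.8, -10, -1.8], "delta_rot": [-0.002, -0.003, -0.31]}, {"grip": 255, "linear": [-10.8, -10, -1.8], "delta_rot": [-0.002, -0.003, -0.31]}, {"grip": 255, "linear": [-10.8, -10, -1.8], "delta_rot": [-0.002, -0.003, -0.31]}, {"grip": 255, "linear": [-10.8, -10, -1.8], "delta_rot": [-0.002, -0.003, -0.31]}, {"grip": 255, "linear": [-10.8, -10, -4.5], "delta_rot": [-0.002, -0.003, -0.31]}, {"grip": 255, "linear": [-10.8, -10, -7], "delta_rot": [-0.002, -0.003, -0.31]}, {"grip": 255, "linear": [-10.8, -10, -7.7], "delta_rot": [-0.002, -0.003, -0.31]}, {"grip": 255, "linear": [-10.8, -10, -7.7], "delta_rot": [-0.002, -0.003, -0.31]}]'

```text
time: 16.1
ee_pos: [0.4719, -0.0907, 0.031]
tcp_rot: [179.9, -45.0, 79.3]
wrist_force: [-0.5, -0.1, -3.1]
opening: 0.0175
grasp_force: 60.8
```

```bash
python3 - <<'E'
from h import *
o=bot.get_obs(); ht=sqpt([.464,-.135,.005],79,.06,0); print(o['ee_pos'],o['tcp_rot'],o['wrist_force'])
go(tcp_for(ht,79),Rt(79),o)
p=bot.camera('side'); q=bot.camera('top')
cv2.imwrite('pics/e.png',np.hstack([cv2.resize(i['color'][c[1]:c[3],c[0]:c[2],::-1],(400,300),interpolation=3) for i,c in((p,(240,130,380,235)),(q,(220,170,360,275)))]))
E
```

```text
[ 0.4719036  -0.09070013  0.03099396] [179.89221791 -44.99392988  79.2845546 ] [-0.50195065 -0.104174   -3.13590948]
linear [-0.03 -0.31 -1.07] rot [ 0.0004  0.0013 -0.0036] tcp [ 0.4716 -0.0938  0.0203]
```

View pics/e.png

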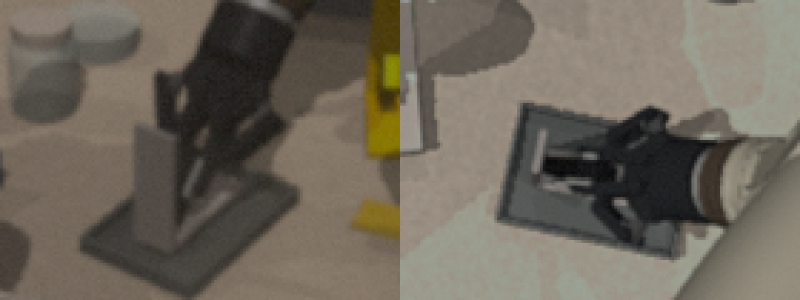

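The square is over the tray, inside its walls and aligned with it. I'll lower it to contact.

Request:
play_rows --targets '[{"grip": 255, "linear": [0, -0.3, -0.5], "delta_rot": [0, 0, -0.003]}, {"grip": 255, "linear": [0, -0.3, -0.9], "delta_rot": [0, 0, -0.003]}, {"grip": 255, "linear": [0, -0.3, -1.0], "delta_rot": [0, 0, -0.003]}, {"grip": 255, "linear": [0, -0.3, -1.0], "delta_rot": [0, 0, -0.003]}]'

```text
time: 16.6
ee_pos: [0.4716, -0.0948, 0.0215]
tcp_rot: [179.8, -44.9, 79.1]
wrist_force: [0.1, -0.4, -3.2]
opening: 0.0174
grasp_force: 60.8
```

Request:
play_rows --targets '[{"grip": 255, "linear": [0, 0, -0.1], "delta_rot": [0, 0, 0]}, {"grip": 255, "linear": [0, 0, -0.1], "delta_rot": [0, 0, 0]}]'

```text
time: 16.8
ee_pos: [0.4717, -0.0948, 0.0206]
tcp_rot: [179.7, -44.9, 79.1]
wrist_force: [-0.3, -0.0, -3.6]
opening: 0.0176
grasp_force: 60.8
```

Request:
play_rows --targets '[{"grip": 255, "linear": [0, 0, -0.1], "delta_rot": [0, 0, 0]}, {"grip": 255, "linear": [0, 0, -0.1], "delta_rot": [0, 0, 0]}]'

```text
time: 17.0
ee_pos: [0.4719, -0.0948, 0.0202]
tcp_rot: [179.7, -45.0, 79.1]
wrist_force: [-1.5, -1.5, 4.3]
opening: 0.0172
grasp_force: 61.8
```

Request:
play_rows --targets '[{"grip": 255, "linear": [0, 0, 0.03], "delta_rot": [0, 0, 0]}, {"grip": 150, "linear": [0, 0, 0.03], "delta_rot": [0, 0, 0]}, {"grip": 60, "linear": [0, 0, 0.03], "delta_rot": [0, 0, 0]}, {"grip": 0, "linear": [0, 0, 0.03], "delta_rot": [0, 0, 0]}, {"grip": 0, "linear": [0, 0, 0.03], "delta_rot": [0, 0, 0]}, {"grip": 0, "linear": [0, 0, 0.03], "delta_rot": [0, 0, 0]}, {"grip": 0, "linear": [0, 0, 0.03], "delta_rot": [0, 0, 0]}, {"grip": 0, "linear": [0, 0, 0.03], "delta_rot": [0, 0, 0]}]'

```text
time: 17.8
ee_pos: [0.4717, -0.0948, 0.0198]
tcp_rot: [179.8, -44.9, 79.1]
wrist_force: [-0.4, -0.7, -0.7]
opening: 0.0859
grasp_force: 0.0
```

Request:
play_rows --targets '[{"grip": 0, "linear": [-0.3, -1.4, 1.4], "delta_rot": [0, 0, 0]}, {"grip": 0, "linear": [-0.7, -3.5, 3.5], "delta_rot": [0, 0, 0]}, {"grip": 0, "linear": [-1.2, -6, 6.1], "delta_rot": [0, 0, 0]}, {"grip": 0, "linear": [-1.7, -8.5, 8.7], "delta_rot": [0, 0, 0]}, {"grip": 0, "linear": [-2.4, -11, 12], "delta_rot": [0, 0, 0]}, {"grip": 0, "linear": [-2.4, -11, 12], "delta_rot": [0, 0, 0]}]'

```text
time: 18.4
ee_pos: [0.4482, -0.2079, 0.1432]
tcp_rot: [179.4, -44.8, 79.2]
wrist_force: [0.5, -0.7, -0.5]
opening: 0.0855
grasp_force: 0.0
```

```bash
python3 - <<'E'
from h import *
o=bot.get_obs(); print(o['ee_pos'],o['wrist_force'],o['opening'],o['time'])
p=bot.camera('side'); q=bot.camera('top')
cv2.imwrite('pics/f.png',np.hstack([cv2.resize(i['color'][c[1]:c[3],c[0]:c[2],::-1],(400,300),interpolation=3) for i,c in((p,(150,90,430,300)),(q,(110,100,410,325)))]))
E
```

```text
[ 0.44815966 -0.2078923   0.14320959] [ 0.4735336  -0.74655562 -0.45394   ] 0.08546758849075899 18.4
```

View pics/f.png

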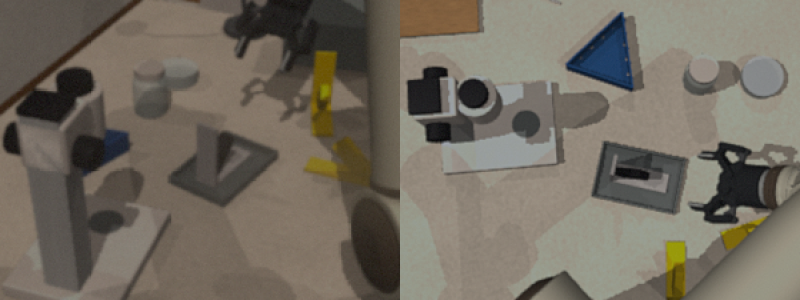

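The square is standing upright in the tray, the gripper is clear of it, and the pan, jar and dish look unmoved.

```bash
python3 -c "
from workcell import bot
print(bot.job_done())"
```

```text
the job is handed in; nothing more can be done
None
```

The job is handed in at about 18 s of the 72 s allowed: the square was pressed gently into the corner (about 14–16 N on the column) with foot and upright touching for about 3 s, then stood upright in the grey tray and let go, with the microscope not knocked and the pan, jar and dish showing no movement in the final picture.

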